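# Stack the wooden blanks and weigh them flat

### The arm

A 6-joint arm with a two-finger parallel gripper is mounted at the origin on the work surface. World frame = base frame: x ahead of the robot, y to its left, z up, the work surface at z = 0. Lengths are in mm, angles in rad, forces in N, time in s.
With the tool pointing down it reaches from about 300 to 775 mm from the base axis. Payload 14.6 kg.
Tool frame: the origin (TCP) lies at the very end of the fingers, on their centre line; the grasp point (between the pads) lies 19 mm behind it; z points along the fingers, y is the line along which they close (so a half turn about z gives the same grasp; the last joint's range is limited). The gripper opens to 94 mm and grips with 3 to 60 N. Pads are 16 mm wide; open, the fingers measure 119 mm over their backs; the gripper's body (75 mm by 177 mm) begins 78 mm behind the grasp point.
Start: joints at [1.188, 0.3, 1.521, -0, 1.321, -0.067], TCP at [170.815, 522.792, 205.446] pointing down, gripper open.
Joint ranges: [-3.03, 3.03], [-0.79, 2.21], [0.23, 2.52], [-1.04, 4.18], [0, 3.07], [-2.55, 2.55]. Speed limits (rad/s): [2.22, 2.22, 2.57, 3.14, 3.14, 3.14].

### API

Orientations are given as [roll, pitch, yaw] about the fixed x, y, z axes, in that order (R = Rz(yaw) Ry(pitch) Rx(roll)).
In Python, from cell import manip gives the robot as it stands.
- The arm moves only by the tool servo_tool, never from a script. Its argument "rows" is a list of rows, each a list of 7 numbers: the turn, a rotation vector about the world's x, y, z in degrees, then the shift along the world's x, y, z in mm, then the closure, from 0 (fully open) to 1 (shut). In form: [[rx, ry, rz, dx, dy, dz, fingers], ...]. A call has 1 to 20 rows; each row shifts and turns the commanded pose from where the row before left it; what a row does not reach is not made up. A row lasts 1/8 s, in which the tool goes at most 62.5 mm and 10.7 degrees, less where a joint would pass 70% of its speed; a pose out of reach is approached as far as the arm can. A call with a gripper value outside its range is refused whole. The fingers move at their own pace and stop on an object; "grip_force" is the grip in N (left out, the last holds). Time passes only in rows, so rows that do not move let the fingers close. It gives the time, the measured TCP pose, the force, the opening and the grip force at its end, in the units of the state.
- manip.read_state(): the state, without advancing time (a new reading comes with each control period).
- manip.camera(name): name is "scene" or "top" or "wrist"; returns the picture (384x512x3 uint8, red, green, blue); there is no depth.
- manip.camera_info(name): a dict with "fx", "fy", "cx", "cy" (pixels), "position" and "rotation" of the camera in the world; the wrist camera has in their place "T_tool_cam" (4x4, takes a point from camera to tool coordinates, whose origin is the TCP and whose axes are the flange's). Camera axes: x right, y down, z forward; pixel columns grow to the right and rows downward; lengths in mm; the calibration is good to about 2 mm. A picture is of the moment at which its call begins: read the wrist's pose just before it. camera_info takes no time and is no camera call.
- manip.sign_off(): hands the job in; it is judged then, once.
The state is a dict: "clock": time; "joints": joint angles; "qd": joint speeds; "effort": joint torques, N m; "eef_pos": TCP position; "eef_rot": TCP orientation; "wrist_force": force on the tool from outside, world axes, zero at the start; "moment": the same for the moment, N m; "finger_gap": finger opening in mm; "finger_force": force on a finger pad.
Only numpy, scipy, OpenCV 4.12 (cv2) and the standard library are available. Lean on these libraries where they do the work, as an engineer would, in place of code of your own. Each camera call takes 0.05 s, during which the arm holds its last target. There are 200 camera calls.

### The job

First open the lid of the wooden chest until it leans back on its stop, and leave it open. Next stack every loose wooden blank lying on the bench squarely on the pressing stand's block, in one straight pile with all edges lined up with the block, and only when all are stacked take the steel pressing weight out of the chest and set it squarely on top of the pile, handle up. Do not disturb or knock over the cup, the glue bottle and the jar.

Things in the scene. Friction and masses are not known exactly. Their poses are not given: they have to be found in the camera images.
- chest: fixed open plywood chest, 200 mm (its x) by 320 mm (its y) by 70 mm high outside, walls and floor 6 mm thick; origin at the centre of its underside. Its -x side faces the robot, the lid is hinged on its +x rim. Inside lie the weight and clutter: a cork block 80 x 34 x 20, a brass bar 85 x 18 x 18, a tin of 42 mm diameter and 22 mm high, a small wooden piece 35 x 60 x 20
- lid (a joint): the chest's wooden lid, 200 x 320 x 8 mm, about 250 g: angle in rad, 0 shut, growing as it opens upward; the stop is at 1.9. It turns freely: let go below about 1.5 it falls shut, let go past 1.6 it falls open onto the stop and stays there
- lid_handle (a point): grip point of the lid's dark wooden lift tab, a flat tongue in the lid's plane, 30 mm wide (along the chest's y), 10 mm thick, standing 37 mm out from the middle of the lid's front edge; this point is on the tab, 24 mm out from the lid's front edge, 224 mm from the hinge, 4 mm above the lid's underside. Free on all sides, it overhangs the front wall
- lid_hinge (a point): on the hinge axis, middle of the chest's +x rim, at the lid's underside, 70 mm above the bench; the axis runs along the chest's y
- stand: fixed pressing stand: a wooden block 90 mm (its x) by 50 mm (its y), 20 mm high, centred on a steel foot 120 x 80 x 8 mm; origin at the centre of the underside of the foot
- stand_top (a point): centre of the top face of the stand's block, 28 mm above the bench
- weight: steel pressing weight, about 0.75 kg: a slab 90 mm (its x) by 50 mm (its y) by 20 mm, with an upright handle fin on top 60 mm long (x), 14 mm thick (y), 30 mm high; total height 50 mm; origin at the centre of the slab's underside, z up out of the fin. Starts upright on the chest floor
- weight_grip (a point): on the weight's handle fin, 42 mm above the weight's underside, 8 mm below the fin's top
- blank1: loose flat wooden blank, 90 mm (its x) by 50 mm (its y) by 14 mm thick, 50 g, same outline as the stand's block; origin at the centre of its underside. Starts flat on the bench. Four to six of the blanks are present
- blank2: loose flat wooden blank, 90 mm (its x) by 50 mm (its y) by 14 mm thick, 50 g, same outline as the stand's block; origin at the centre of its underside. Starts flat on the bench. Four to six of the blanks are present
- blank3: loose flat wooden blank, 90 mm (its x) by 50 mm (its y) by 14 mm thick, 50 g, same outline as the stand's block; origin at the centre of its underside. Starts flat on the bench. Four to six of the blanks are present
- blank4: loose flat wooden blank, 90 mm (its x) by 50 mm (its y) by 14 mm thick, 50 g, same outline as the stand's block; origin at the centre of its underside. Starts flat on the bench. Four to six of the blanks are present
- blank5: loose flat wooden blank, 90 mm (its x) by 50 mm (its y) by 14 mm thick, 50 g, same outline as the stand's block; origin at the centre of its underside. Starts flat on the bench. Four to six of the blanks are present
- blank6: loose flat wooden blank, 90 mm (its x) by 50 mm (its y) by 14 mm thick, 50 g, same outline as the stand's block; origin at the centre of its underside. Starts flat on the bench. Four to six of the blanks are present
- cup: bystander: grey lidded travel cup, 84 mm diameter, 104 mm high, origin at the centre of its underside
- glue: bystander: white glue bottle, 50 mm diameter, 120 mm high, origin at the centre of its underside
- jar: bystander: glass jar, 64 mm diameter, 70 mm high, origin at the centre of its underside
Things that resemble listed ones, but are neither listed nor needed, are in the scene too. Leave any pink or yellow look-alike of the blank4 alone.

How it is judged:
By the outcome, as a careful person would: the job done as asked, in the order asked, and still so for the second after the job is handed in, with the robot touching nothing.
Of blank1, blank2, blank3, blank4, blank5, blank6 only 4 to 6 are there at a start; the rules pass over those that are not, and their reading is None.
At some moment in a run one of weight may be knocked a few centimetres aside while the robot is not near it.
Once in a run the grip may slacken for a moment while it holds something.
It also fails if it takes over 208 s, if anything falls off the work surface, if the arm or the gripper's body presses on something with over 40 N, if the wrist force passes 120 N, or if a joint passes its speed limit or range.

## Working session

There is one attempt and no reset: what is moved stays moved. The work goes in short steps, Python scripts to look and compute and a tool call to move; the robot and the scene stay as the last step left them, time stands still between calls to the robot, and variables do not carry over. Pictures are saved under pics/ and viewed, at most 14 in all, crops included, and the job is handed in when it is done.

Besides the shell and the picture viewer there is one more tool, called after "Call:" as name(argument=value, ...), one argument or row to a line, values as JSON. servo_tool: Moves the arm, as the interface text tells. Its arguments: {"type":"object","properties":{"rows":{"type":"array","items":{"type":"array","items":{"type":"number"}}},"grip_force":{"type":"number"}},"required":["rows"]}

```bash
mkdir -p pics; ls; python3 - <<'E'
from cell import manip
import cv2,numpy as np
print(manip.read_state())
for n in("scene","top","wrist"):
    im=manip.camera(n); cv2.imwrite(f"pics/{n}0.png",im[:,:,::-1]); print(n,manip.camera_info(n))
E
```

```text
pics
{'clock': 0.0, 'joints': array([ 1.18842498e+00,  3.00489046e-01,  1.52160561e+00, -3.67851931e-05,
        1.32069534e+00, -6.66015913e-02]), 'qd': array([-7.93818677e-04, -7.10288963e-04,  8.64224699e-04,  6.50484864e-04,
       -8.83185885e-05, -1.68701074e-04]), 'effort': array([ 9.66912557e-04, -5.31803298e+01, -3.52722323e+01,  7.08350586e-02,
        2.44040682e-02, -5.50211814e-05]), 'eef_pos': array([170.71219952, 522.54850114, 204.86611103]), 'eef_rot': array([-3.14039559e+00, -4.41355515e-05,  2.82583200e+00]), 'wrist_force': array([0.24810066, 0.83949738, 1.10787359]), 'moment': array([0.04938214, 0.03575835, 0.00471554]), 'finger_force': 0.0, 'finger_gap': 93.83404565905826}
scene {'fx': 366.83992611360816, 'fy': 366.83992611360816, 'cx': 250.5029698130724, 'cy': 195.0066757873347, 'position': array([1166.04346389, -178.34258427,  882.76937314]), 'rotation': array([-2.50520753,  0.01276512,  1.28029037])}
top {'fx': 472.3020811495168, 'fy': 472.3020811495168, 'cx': 257.36758943733327, 'cy': 193.13611452193055, 'position': array([ 361.73268981,  -15.68757896, 1332.42911641]), 'rotation': array([-2.96915254, -0.01720401, -1.56825494])}
wrist {'fx': 268.27870901158406, 'fy': 268.27870901158406, 'cx': 254.6297093046522, 'cy': 193.30317925718956, 'T_tool_cam': array([[-2.22027911e-04, -9.60694205e-01, -2.77608709e-01,
         8.08237502e+01],
       [ 9.99999895e-01, -3.24820459e-04,  3.24288261e-04,
        -1.78188068e-02],
       [-4.01714841e-04, -2.77608608e-01,  9.60694176e-01,
        -1.79747418e+02],
       [ 0.00000000e+00,  0.00000000e+00,  0.00000000e+00,
         1.00000000e+00]])}
```

View pics/top0.png

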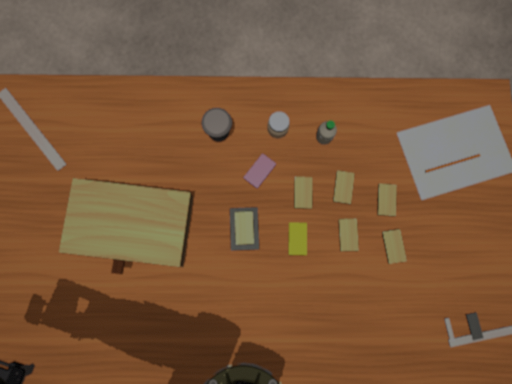

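View pics/scene0.png

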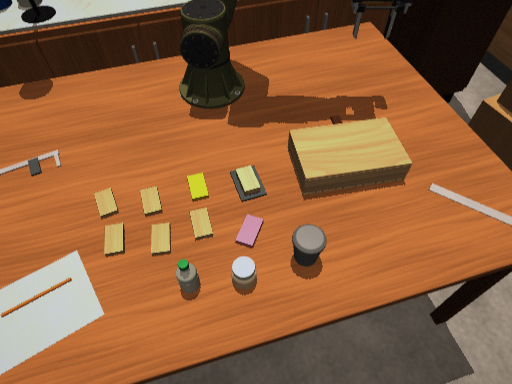

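The top view shows five natural blanks at about (303,192), (344,187), (387,199), (348,235) and (395,246). The stand is at (244,229), the chest at (126,222) with its tab at (119,267), and the yellow and pink decoys at (298,239) and (260,171). The scene view shows the same layout.

```bash
cat > h.py <<'E'
from cell import manip
import cv2,numpy as np
from scipy.spatial.transform import Rotation as R
def cam(n,st=None):
    c=manip.camera_info(n)
    if n=="wrist":
        st=st or manip.read_state(); T=np.eye(4); T[:3,:3]=R.from_euler('xyz',st['eef_rot']).as_matrix(); T[:3,3]=st['eef_pos']
        T=T@c['T_tool_cam']; return c,T[:3,:3],T[:3,3]
    return c,R.from_euler('xyz',c['rotation']).as_matrix(),c['position']
def ray(C,px):
    c,r,p=C; px=np.atleast_2d(px).astype(float)
    d=np.c_[(px[:,0]-c['cx'])/c['fx'],(px[:,1]-c['cy'])/c['fy'],np.ones(len(px))]@r.T
    return p,d
def plane(C,px,z):
    p,d=ray(C,px); return p+d*((z-p[2])/d[:,2])[:,None]
def proj(C,X):
    c,r,p=C; q=(np.atleast_2d(X)-p)@r; return np.c_[q[:,0]/q[:,2]*c['fx']+c['cx'],q[:,1]/q[:,2]*c['fy']+c['cy']]
def tri(C1,a,C2,b):
    p1,d1=ray(C1,a);p2,d2=ray(C2,b);out=[]
    for u,v in zip(d1,d2):
        s=np.linalg.lstsq(np.c_[u,-v],p2-p1,rcond=None)[0]; out.append((p1+u*s[0]+p2+v*s[1])/2)
    return np.array(out)
def snap(n,name):
    st=manip.read_state(); C=cam(n,st); im=manip.camera(n); cv2.imwrite(f"pics/{name}.png",im[:,:,::-1]); return im,C
def wood(im,lo=(15,60,90),hi=(32,200,255),amin=120):
    m=cv2.inRange(cv2.cvtColor(im,cv2.COLOR_RGB2HSV),lo,hi); m=cv2.morphologyEx(m,cv2.MORPH_OPEN,np.ones((3,3)))
    cs,_=cv2.findContours(m,cv2.RETR_EXTERNAL,cv2.CHAIN_APPROX_NONE)
    return [c for c in cs if cv2.contourArea(c)>amin]
def rect(C,c,z):
    P=plane(C,c[:,0]+0.0,z)[:,:2].astype(np.float32); (x,y),(w,h),a=cv2.minAreaRect(P)
    if w<h:w,h,a=h,w,a+90
    return np.round([x,y,w,h,(a+90)%180-90],1)
E
python3 - <<'E'
from h import *
for n in("top","scene"):
    im=cv2.imread(f"pics/{n}0.png")[:,:,::-1].copy(); C=cam(n); H=cv2.cvtColor(im,cv2.COLOR_RGB2HSV)
    for p in ([(303,192),(298,239),(244,229),(126,222),(270,300)] if n=="top" else [(115,240),(248,180)]): print(p,H[p[1],p[0]])
    for c in wood(im):
        M=c[:,0].mean(0); print(n,M.round(),rect(C,c,14))
C=cam("top");print(plane(C,[(119,267),(72,180),(191,191),(183,266),(61,252)],76), "cup,jar,glue",plane(C,[(217,122)],104),plane(C,[(279,119)],70),plane(C,[(330,126)],120))
E
```

```text
(303, 192) [ 25  97 140]
(298, 239) [ 31 172 142]
(244, 229) [ 31  72 141]
(126, 222) [ 23 102 138]
(270, 300) [ 13 167 133]
top [394. 246.] [ 443.5 -420.8   94.4   54.9    9. ]
top [298. 238.] [ 465.2 -150.3   95.4   53.4   -0.5]
top [348. 235.] [ 475.5 -292.8   93.5   54.3    1.6]
top [244. 228.] [ 4.925e+02 -7.000e-01  8.970e+01  5.030e+01  2.000e-01]
top [387. 199.] [ 575.7 -404.9   94.6   54.    -2.8]
top [125. 222.] [509.6 332.2 339.  215.2  83.3]
top [303. 192.] [ 595.7 -167.5   93.    51.5   -0.6]
top [344. 187.] [ 611.3 -283.4   94.8   54.5   -8.4]
(115, 240) [ 25 109 206]
(248, 180) [ 28  89 207]
scene [160. 237.] [ 611.3 -282.1   91.9   49.9   -9.1]
scene [113. 238.] [ 575.4 -404.8   92.    48.3   -4.8]
scene [201. 222.] [ 595.3 -165.6   92.8   49.8   -1.1]
scene [105. 201.] [ 443.1 -418.3   92.4   49.8    8.8]
scene [150. 200.] [ 475.8 -290.5   91.8   50.1    1.4]
scene [248. 176.] [480.9   6.6  95.4  39.4  -0.8]
scene [348. 148.] [452.9 354.8 347.7 226.4  83.3]
scene [498. 106.] [429.8 939.8 151.2  65.8 -22.9]
[[382.50829854 324.77574545  76.        ]
 [613.82237536 463.02329119  76.        ]
 [585.50641441 142.22919166  76.        ]
 [385.57410167 157.84929666  76.        ]
 [420.97514571 478.31721085  76.        ]] cup,jar,glue [[770.6649944   73.52611226 104.        ]] [[792.14499603 -96.72454695  70.        ]] [[ 756.67062102 -230.20222603  120.        ]]
```

```bash
python3 -c "
import cv2
a=cv2.imread('pics/top0.png')[150:300,40:240];b=cv2.imread('pics/scene0.png')[100:210,270:430]
cv2.imwrite('pics/c0.png',cv2.vconcat([cv2.resize(a,(640,300),interpolation=cv2.INTER_CUBIC) if 0 else cv2.resize(a,(400,300)),cv2.resize(b,(400,275))]))"
```

```text
(no output)
```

View pics/c0.png

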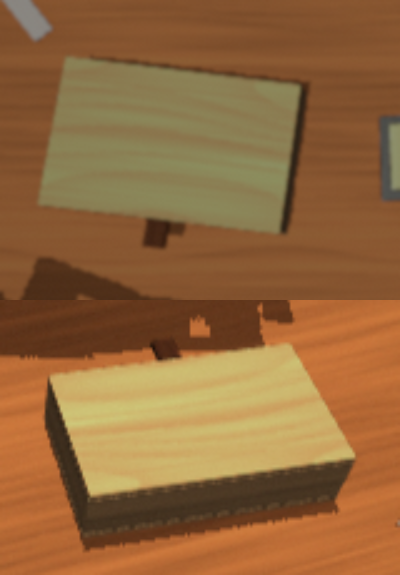

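The crop shows the lid with its front edge facing the robot. The tab's centre is at about (119,267) in the top image and (336,119) in the scene image, and the chest yaw is about -6.5°. I'll move the wrist camera over the tab.

Call:
servo_tool(
  rows=[
    [0,0,2.3,34,-38,11,0],
    [0,0,2.3,34,-38,11,0],
    [0,0,2.3,34,-38,11,0],
    [0,0,2.3,34,-38,11,0],
    [0,0,2.3,34,-38,11,0],
    [0,0,0,0,0,0,0],
  ],
)

```text
clock: 0.9
eef_pos: [342.5, 331.0, 261.1]
eef_rot: [3.141, 0.001, 3.023]
wrist_force: [-0.2, 0.9, -0.8]
finger_gap: 94.1
finger_force: 0.0
```

```bash
python3 - <<'E'
from h import *
s=manip.read_state();print(s['eef_pos'],np.degrees(s['eef_rot']),s['joints'])
im,C=snap("wrist","w1")
for c in wood(im): print(c[:,0].mean(0).round(),cv2.contourArea(c),rect(C,c,78))
E
```

```text
[342.54792834 331.04688127 261.09707509] [1.79960670e+02 5.59012463e-02 1.73209887e+02] [ 6.91552337e-01  9.30761217e-02  1.63808665e+00 -2.36507664e-04
  1.40926000e+00 -7.60696589e-01]
[256. 328.] 645.5 [596.5 304.1 318.7   8.   83.1]
[427. 320.] 160.5 [612.2 581.4  84.4  16.1   1.9]
[ 82. 320.] 153.5 [545.1  24.7  84.5  14.6 -16.7]
[ 76. 259.] 700.5 [436.6  45.2  55.2  39.6 -88.6]
[  3. 258.] 189.5 [424.2 -58.9  54.6  14.8 -21.6]
[254. 245.] 14913.0 [456.9 313.7 332.3 159.9  83.2]
[ 37. 188.] 271.5 [322.5  29.8 100.7   8.8  89.2]
[367. 177.] 289.0 [361.8 485.7 144.9   9.2 -88.7]
[365. 151.] 1366.5 [325.  477.2 396.9  12.6  89.5]
[242.  65.] 734.5 [199.6 330.6 203.5   9.5  89. ]
```

View pics/w1.png

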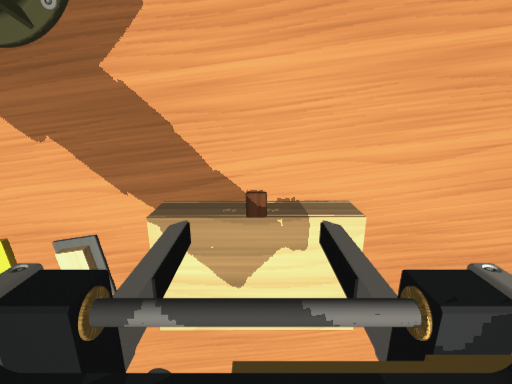

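The wrist view shows the tab at columns 246–267, rows 191–217. The lid's front top edge lies along row 217, from column 149 to 365.

```bash
python3 - <<'E'
from h import *
s=manip.read_state();C=cam("wrist",s)
w=plane(C,[(256.5,191),(256.5,217),(149,217),(365,217)],78.5);print(w.round(1)); d=w[3]-w[2];print(np.degrees(np.arctan2(d[1],d[0])),np.hypot(*d[:2]))
print(tri(cam("top"),[(119,267)],C,[(256.5,204)]), tri(cam("scene"),[(336.4,119)],C,[(256.5,204)]))
E
```

```text
[[362.1 332.4  78.5]
 [400.7 327.9  78.5]
 [382.4 174.2  78.5]
 [419.2 483.2  78.5]]
83.21682953710999 311.16722016688504
[[383.81394815 328.63256219  66.50819834]] [[382.48254019 331.52177886  76.66013969]]
```

Call:
servo_tool(
  rows=[
    [-1.2,-9.9,0,1,1,-39,0.3],
    [-1.2,-9.9,0,1,1,-39,0.3],
    [-1.2,-9.9,0,1,1,-39,0.3],
    [-1.2,-9.9,0,1,1,-39,0.3],
    [0,0,0,12.8,-1.5,-15.3,0.3],
    [0,0,0,12.8,-1.5,-15.3,0.3],
    [0,0,0,12.8,-1.5,-15.3,0.3],
    [0,0,0,0,0,0,0.3],
    [0,0,0,0,0,0,1],
    [0,0,0,0,0,0,1],
    [0,0,0,0,0,0,1],
    [0,0,0,0,0,0,1],
  ],
  grip_force=15,
)

```text
clock: 2.45
eef_pos: [384.6, 328.2, 72.4]
eef_rot: [-3.123, 0.637, 3.022]
wrist_force: [-5.8, -13.1, 13.4]
finger_gap: 29.7
finger_force: 15.0
```

```bash
python3 - <<'E'
from h import *
s=manip.read_state();p=s['eef_pos'];Rm=R.from_euler('xyz',s['eef_rot']).as_matrix();a=Rm[:,2]
print(s['finger_gap'],p,a,s['wrist_force'])
u=np.array([.993,-.117,0]);z=np.array([0,0,1.]);H=np.array([599.8,304.7,70])
G=p-19*a; print(G, G-H)
rel=G-H; along=-rel@u; up=rel@z; lat=rel-(rel@u)*u-up*z
phi0=40;last=p;rows=[]
for i in range(1,21):
    th=np.radians(5*i);ph=np.radians(phi0-2*i)
    g=H+lat+along*(-np.cos(th)*u+np.sin(th)*z)+up*(np.sin(th)*u+np.cos(th)*z)
    t=g+19*(np.sin(ph)*u-np.cos(ph)*z); rows.append((t-last).round(1).tolist());last=t
print(rows)
E
```

```text
29.711787740815435 [384.63440244 328.16196457  72.39189849] [ 0.58777519 -0.08995327 -0.80400792] [ -5.78115873 -13.12142063  13.36279322]
[373.46667385 329.87107674  87.66804898] [-226.33332615   25.17107674   17.66804898]
[[2.8, 0.1, 20.1], [3.6, -0.4, 19.1], [5.2, -0.6, 18.7], [6.8, -0.8, 18.1], [8.4, -1.0, 17.4], [9.9, -1.2, 16.6], [11.3, -1.3, 15.6], [12.6, -1.5, 14.5], [13.8, -1.6, 13.3], [15.0, -1.8, 12.0], [16.0, -1.9, 10.7], [16.8, -2.0, 9.2], [17.6, -2.1, 7.6], [18.2, -2.1, 6.0], [18.6, -2.2, 4.4], [18.9, -2.2, 2.7], [19.1, -2.3, 1.0], [19.1, -2.3, -0.7], [19.0, -2.2, -2.4], [18.7, -2.2, -4.1]]
```

Call:
servo_tool(
  rows=[
    [0,0,0,0,0,0,0.4],
    [0,0,0,0,0,0,0.4],
    [0,0,0,0,0,0,0.4],
    [0,0,0,-0.5,0.5,-6,0.4],
    [0,0,0,-0.5,0.5,-6,0.4],
    [0,0,0,0,0,0,0.4],
  ],
)

```text
clock: 3.2
eef_pos: [383.6, 330.0, 59.7]
eef_rot: [-3.124, 0.636, 3.022]
wrist_force: [0.4, 0.8, -0.5]
finger_gap: 56.7
finger_force: 0.0
```

```bash
python3 - <<'E'
from h import *
s=manip.read_state();p=s['eef_pos'];a=R.from_euler('xyz',s['eef_rot']).as_matrix()[:,2]
print(s['finger_gap'],p,p-19*a,s['wrist_force'])
im,C=snap("wrist","w2")
E
```

```text
56.66550557085193 [383.6367513  329.96043373  59.65253754] [372.4758332  331.63379383  74.93762089] [ 0.43523077  0.82648662 -0.51821453]
```

View pics/w2.png

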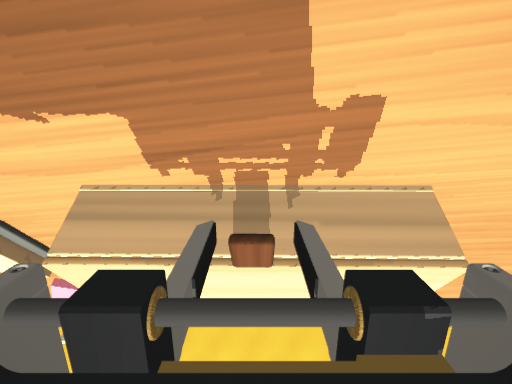

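The tab is centred between the fingers at (252,250). I'll close on it and swing the lid.

Call:
servo_tool(
  rows=[
    [0,0,0,0,0,0,1],
    [0,0,0,0,0,0,1],
    [0,0,0,0,0,0,1],
    [0,0,0,0,0,0,1],
    [0.2,2,0,1.7,-0.2,20,1],
    [0.2,2,0,2.5,-0.4,19.2,1],
    [0.2,2,0,4.1,-0.5,18.9,1],
    [0.2,2,0,5.7,-0.7,18.4,1],
    [0.2,2,0,7.4,-0.9,17.8,1],
    [0.2,2,0,8.9,-1.1,17.1,1],
    [0.2,2,0,10.4,-1.2,16.2,1],
    [0.2,2,0,11.7,-1.4,15.2,1],
  ],
  grip_force=20,
)

```text
clock: 4.75
eef_pos: [435.7, 322.0, 202.9]
eef_rot: [-3.115, 0.352, 3.025]
wrist_force: [0.8, -12.8, -3.6]
finger_gap: 29.9
finger_force: 19.9
```

Call:
servo_tool(
  rows=[
    [0.2,2,0,13,-1.5,14.1,1],
    [0.2,2,0,14.2,-1.7,12.8,1],
    [0.2,2,0,15.3,-1.8,11.5,1],
    [0.2,2,0,16.2,-1.9,10.1,1],
    [0.2,2,0,17,-2,8.5,1],
    [0.2,2,0,17.7,-2.1,7,1],
    [0.2,2,0,18.2,-2.1,5.4,1],
    [0.2,2,0,18.6,-2.2,3.8,1],
    [0.2,2,0,18.9,-2.2,2.1,1],
    [0.2,2,0,19,-2.3,0.4,1],
    [0.2,2,0,19,-2.2,-1.3,1],
    [0.2,2,0,18.7,-2.2,-3,1],
    [0,0,0,0,0,0,1],
  ],
)

```text
clock: 6.38
eef_pos: [643.8, 297.7, 274.6]
eef_rot: [-3.111, -0.064, 3.023]
wrist_force: [-0.5, -10.0, 5.8]
finger_gap: 30.2
finger_force: 20.1
```

Call:
servo_tool(
  rows=[
    [0,0,0,0,0,0,0],
    [0,0,0,0,0,0,0],
    [0,0,0,0,0,0,0],
    [0,0,0,0,0,25,0],
    [0,0,0,0,0,40,0],
    [0,0,0,-50,-20,10,0],
    [0,0,0,-50,-30,10,0],
    [0,0,0,-50,-30,0,0],
    [0,0,0,-30,-40,0,0],
  ],
)

```text
clock: 7.5
eef_pos: [464.7, 181.1, 359.7]
eef_rot: [-3.113, -0.064, 3.027]
wrist_force: [1.2, -0.3, 1.0]
finger_gap: 94.2
finger_force: 0.0
```

```bash
cat >> h.py <<'E'
def rotto(yaw,st=None):  # rotvec deg to vertical tool with given yaw deg
    st=st or manip.read_state(); A=R.from_euler('xyz',st['eef_rot']); return np.degrees((R.from_euler('xyz',[180,0,yaw],degrees=True)*A.inv()).as_rotvec()).round(2)
E
python3 - <<'E'
from h import *
s=manip.read_state();print(s['eef_pos'],s['joints'],rotto(180),s['wrist_force'])
im,C=snap("wrist","w3"); im2,_=snap("top","t3"); im3,_=snap("scene","s3")
cv2.imwrite("pics/c3.png",cv2.vconcat([cv2.hconcat([im2[100:350,0:400],im3[0:250,200:512][:,:300]]),np.zeros((2,700,3),np.uint8)])[:,:,::-1])
E
```

```text
[464.70444654 181.09287277 359.66958203] [ 2.98566317e-01  1.58837353e-01  1.34400187e+00 -7.89937166e-04
  1.70874299e+00 -1.15889050e+00] [ 1.44 -3.75  6.5 ] [ 1.18129224 -0.29645334  1.00205992]
```

View pics/c3.png

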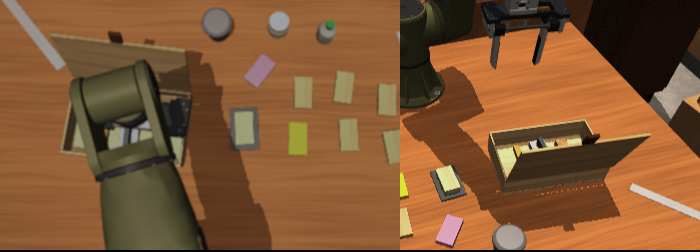

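The lid is open and leaning back, with the cup upright. Next I'll hover over the stand.

Call:
servo_tool(
  rows=[
    [0.4,-0.9,1.6,6,-45,-50,0],
    [0.4,-0.9,1.6,6,-45,-50,0],
    [0.4,-0.9,1.6,6,-45,-50,0],
    [0.3,-1,1.7,6,-45,-50,0],
    [0,0,0,0,0,0,0],
    [0,0,0,0,0,0,0],
  ],
)

```text
clock: 8.4
eef_pos: [490.1, 15.7, 174.7]
eef_rot: [3.141, -0.002, 3.14]
wrist_force: [-0.1, 0.3, -0.1]
finger_gap: 94.3
finger_force: 0.0
```

```bash
cat >> h.py <<'E'
def meas(name,z,show=True):
    s=manip.read_state(); im,C=snap("wrist",name); t=s['eef_pos'][:2]; best=None
    for c in wood(im,amin=800):
        r=rect(C,c,z); d=np.hypot(*(r[:2]-t))
        if show and d<150: print(r,c[:,0].mean(0).round(),c[:,0].min(0),c[:,0].max(0))
        if best is None or d<best[1]: best=(r,d)
    print("tcp",s['eef_pos'].round(1),"rot180",rotto(180,s),"best",best[0]); return best[0]
E
python3 - <<'E'
from h import *
meas("w4",28)
im=cv2.imread("pics/w4.png")[:,:,::-1].copy()
print(cv2.cvtColor(im,cv2.COLOR_RGB2HSV)[180,[230,255,280]])
# scene stand
S=cv2.imread("pics/scene0.png")[:,:,::-1].copy();C=cam("scene")
for c in wood(S):
    M=c[:,0].mean(0)
    if abs(M[0]-248)<5: print("scene",rect(C,c,28))
T=cv2.imread("pics/top0.png")[:,:,::-1].copy()
for c in wood(T):
    M=c[:,0].mean(0)
    if abs(M[0]-244)<5: print("top",rect(cam("top"),c,28))
E
```

```text
[490.8  -0.6  91.5  50.7   2.5] [242. 182.] [219 147] [263 218]
tcp [490.1  15.7 174.7] rot180 [-0.03 -0.09  0.1 ] best [490.8  -0.6  91.5  50.7   2.5]
[[ 16 115 211]
 [ 16 117 210]
 [ 13 163 144]]
scene [491.9   3.6  93.9  38.7  -0.8]
top [ 4.912e+02 -8.000e-01  8.880e+01  4.980e+01  2.000e-01]
```

View pics/w4.png

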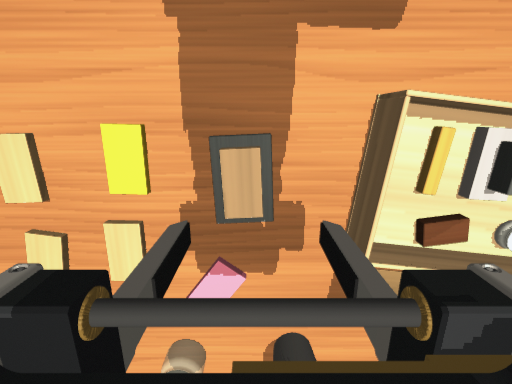

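The wrist view shows the stand's block at about (242,182) with a slight yaw, and the weight in the open chest at right near (490,163). The decoys and blanks are to the left. I'll improve the angle fit and hover over the first blank.

Call:
servo_tool(
  rows=[
    [0,0,0,21,-36.5,-5,0],
    [0,0,0,21,-36.5,-5,0],
    [0,0,0,21,-36.5,-5,0],
    [0,0,0,21,-36.5,-5,0],
    [0,0,0,21,-36.5,-5,0],
    [0,0,0,0,0,0,0],
    [0,0,0,0,0,0,0],
  ],
)

```text
clock: 9.32
eef_pos: [594.7, -166.3, 149.8]
eef_rot: [3.141, -0.001, 3.141]
wrist_force: [-0.2, 0.1, -0.3]
finger_gap: 93.9
finger_force: 0.0
```

```bash
cat >> h.py <<'E'
def pca(C,c,z,shape=(384,512)):
    m=np.zeros(shape,np.uint8); cv2.drawContours(m,[c],-1,1,-1); v,u=np.nonzero(m); P=plane(C,np.c_[u,v],z)[:,:2]
    w,V=np.linalg.eigh(np.cov(P.T)); a=np.degrees(np.arctan2(V[1,1],V[0,1])); return (a+90)%180-90
def meas(name,z,show=False):
    s=manip.read_state(); im,C=snap("wrist",name); t=s['eef_pos'][:2]; best=None
    for c in wood(im,amin=800):
        r=rect(C,c,z); d=np.hypot(*(r[:2]-t)); r=np.r_[r,pca(C,c,z).round(1)]
        if show: print(r)
        if best is None or d<best[1]: best=(r,d,c[:,0].min(0),c[:,0].max(0))
    print("tcp",s['eef_pos'].round(1),"rot180",rotto(180,s),"F",s['wrist_force'].round(1),"gap",s['finger_gap'].round(1),"best",*best); return best[0]
E
python3 - <<'E'
from h import *
meas("w5",14)
im=cv2.imread("pics/w4.png")[:,:,::-1].copy();C=(manip.camera_info("wrist"),)+cam("wrist",dict(eef_pos=np.array([490.1,15.7,174.7]),eef_rot=np.array([3.141,-.002,3.14])))[1:]
for c in wood(im,amin=800): print(c[:,0].mean(0),rect(C,c,28 if 220<c[:,0,0].mean()<260 else 14),pca(C,c,20))
E
```

```text
Traceback (most recent call last):
  File "h.py", line 51, in meas
    print("tcp",s['eef_pos'].round(1),"rot180",rotto(180,s),"F",s['wrist_force'].round(1),"gap",s['finger_gap'].round(1),"best",*best); return best[0]
                                                                                                ^^^^^^^^^^^^^^^^^^^^^
AttributeError: 'float' object has no attribute 'round'
```

```bash
sed -i "s/s\['finger_gap'\].round(1)/round(s['finger_gap'],1)/" h.py
python3 - <<'E'
from h import *
meas("w5b",14)
im=cv2.imread("pics/w4.png")[:,:,::-1].copy();C=(manip.camera_info("wrist"),)+cam("wrist",dict(eef_pos=np.array([490.1,15.7,174.7]),eef_rot=np.array([3.141,-.002,3.14])))[1:]
for c in wood(im,amin=800): print(c[:,0].mean(0),rect(C,c,28 if 220<c[:,0,0].mean()<260 else 14),pca(C,c,20))
E
```

```text
tcp [ 594.6 -166.2  149.9] rot180 [-0.01 -0.07  0.01] F [ 0.1 -0.6 -0.4] gap 94.1 best [ 593.7 -167.8   90.6   49.2   -1.3   -1.2] 1.8411584164014034 [233 147] [274 219]
[183.608 358.336] [ 777.4 -100.6   73.6   66.4   89.8] -45.817483814650984
[ 44.9862069  248.87586207] [ 590.  -278.6   61.6   54.8   -8.4] -8.58957722979892
[121.94610778 246.99401198] [ 591.9 -167.7   94.8   52.1   -2.7] -11.307083263304207
[241.59534884 182.30697674] [490.8  -0.5  91.4  50.7   2.5] 2.6002269492376513
[ 17.75252525 169.56565657] [ 473.9 -292.5   90.2   51.2    1.1] -7.554432211726066
[126.16806723 158.87394958] [ 462.6 -148.4   91.2   55.5   -0.7] -0.7715289072664291
[449.18181818 160.21462043] [500.  283.4 247.3 216.5  -2.4] 16.208380269447844
```

Call:
servo_tool(
  rows=[
    [0,0,-1.3,-0.9,-1.5,-45,0],
    [0,0,0,0,0,-45,0.2],
    [0,0,0,0,0,-40,0.2],
    [0,0,0,0,0,-16.5,0.2],
    [0,0,0,0,0,0,0.2],
    [0,0,0,0,0,0,1],
    [0,0,0,0,0,0,1],
    [0,0,0,0,0,0,1],
    [0,0,0,0,0,40,1],
    [0,0,0,0,0,50,1],
  ],
  grip_force=25,
)

```text
clock: 10.68
eef_pos: [592.7, -168.9, 92.9]
eef_rot: [3.141, -0.004, 3.117]
wrist_force: [0.4, -0.3, 0.1]
finger_gap: 49.8
finger_force: 25.0
```

Call:
servo_tool(
  rows=[
    [0,0,0.8,-20.6,33.5,0,1],
    [0,0,0.8,-20.6,33.5,0,1],
    [0,0,0.8,-20.6,33.5,0,1],
    [0,0,0.7,-20.6,33.5,0,1],
    [0,0,0.7,-20.5,33.3,0,1],
    [0,0,0,0,0,0,1],
    [0,0,0,0,0,0,1],
  ],
)

```text
clock: 11.55
eef_pos: [490.9, -2.1, 92.9]
eef_rot: [3.141, -0.001, -3.099]
wrist_force: [0.1, 0.0, -0.9]
finger_gap: 49.7
finger_force: 25.0
```

```bash
python3 - <<'E'
from h import *
s=manip.read_state();print(s['eef_pos'],rotto(182.5,s),s['finger_gap'])
im,C=snap("wrist","w6"); H=cv2.cvtColor(im,cv2.COLOR_RGB2HSV)
for c in wood(im,lo=(12,50,90),amin=800):
    z=s['eef_pos'][2]-3.4+14; r=rect(C,c,z); print(r,pca(C,c,z),c[:,0].min(0),c[:,0].max(0))
cv2.imwrite("pics/w6c.png",im[100:300,120:400,::-1])
E
```

```text
[490.87164702  -2.11593888  92.85511483] [-0.01 -0.08  0.09] 49.730923566132624
[581.1  12.7  85.6  34.  -87.7] -82.97932295674752 [215 326] [322 361]
[439.   -3.5  34.6  10.3 -87.6] -86.98520144216076 [229 155] [283 171]
[444.1  -5.5 362.  189.2 -87.6] -86.77747716036816 [0 0] [511 297]
```

View pics/w6c.png

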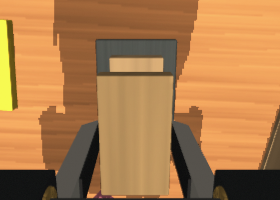

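The crop shows the blank held square between the fingers, with the stand showing behind it and aligned. I'll lower it and release.

Call:
servo_tool(
  rows=[
    [0,0,0,0,1.5,-35,1],
    [0,0,0,0,0,-18,1],
    [0,0,0,0,0,-7.5,1],
    [0,0,0,0,0,-0.5,1],
    [0,0,0,0,0,0,0.3],
    [0,0,0,0,0,0,0.3],
    [0,0,0,0,0,0,0.2],
    [0,0,0,0,0,50,0],
    [0,0,0,0,0,60,0],
    [0,0,0,0,0,10,0],
    [0,0,0,0,0,0,0],
  ],
)

```text
clock: 12.98
eef_pos: [490.4, -0.2, 151.5]
eef_rot: [3.141, -0.002, -3.099]
wrist_force: [-0.5, 0.1, -0.1]
finger_gap: 93.8
finger_force: 0.0
```

```bash
python3 - <<'E'
from h import *
meas("w7",42)
im=cv2.imread("pics/w7.png");cv2.imwrite("pics/w7c.png",cv2.resize(im[110:260,180:330],(600,600),interpolation=cv2.INTER_CUBIC))
E
```

```text
tcp [ 4.904e+02 -2.000e-01  1.515e+02] rot180 [-0.01 -0.09 -2.42] F [-0.5  0.1 -0.1] gap 93.8 best [491.6  -0.5  89.5  50.5   2.4   2.5] 1.2334517636654319 [231 152] [277 229]
```

View pics/w7c.png

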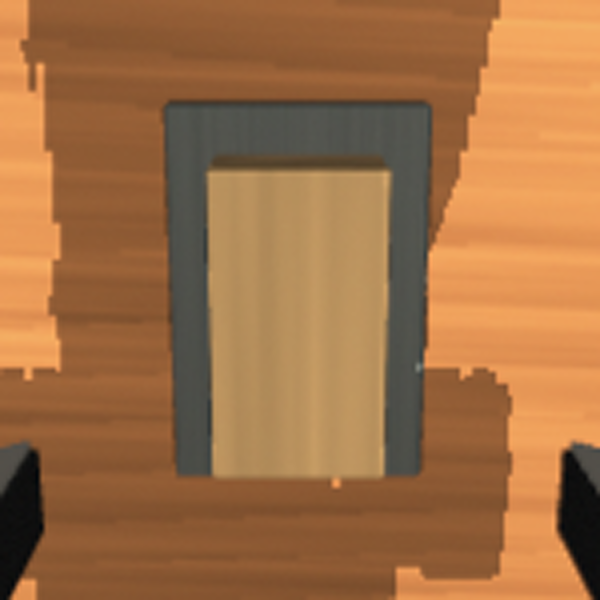

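The first blank sits squarely on the block, within 1 mm. On to the next one.

Call:
servo_tool(
  rows=[
    [0,0,-1.4,15.1,-35.4,0,0],
    [0,0,-1.4,15.1,-35.4,0,0],
    [0,0,-1.4,15.1,-35.4,0,0],
    [0,0,-1.4,15.1,-35.4,0,0],
    [0,0,-1.4,15.1,-35.4,0,0],
    [0,0,-1.4,15.1,-35.4,0,0],
    [0,0,-1.4,15.1,-35.4,0,0],
    [0,0,-1.4,15.1,-35.2,-1.5,0],
    [0,0,0,0,0,0,0],
    [0,0,0,0,0,0,0],
  ],
)

```text
clock: 14.28
eef_pos: [610.6, -282.5, 148.2]
eef_rot: [3.14, -0.005, 2.989]
wrist_force: [-0.6, -0.1, 1.4]
finger_gap: 94.3
finger_force: 0.0
```

```bash
python3 - <<'E'
from h import *
meas("w8",14)
E
```

```text
tcp [ 610.6 -282.5  148.2] rot180 [-0.1  -0.27  8.77] F [-0.6 -0.1  1.4] gap 94.3 best [ 609.7 -284.2   89.7   49.9   -8.6   -8.3] 1.9100552233159984 [232 148] [274 220]
```

Call:
servo_tool(
  rows=[
    [-0.1,-0.3,0.3,-0.9,-1.7,-45,0],
    [0,0,0,0,0,-45,0.2],
    [0,0,0,0,0,-40,0.2],
    [0,0,0,0,0,-14.8,0.2],
    [0,0,0,0,0,0,0.2],
    [0,0,0,0,0,0,1],
    [0,0,0,0,0,0,1],
    [0,0,0,0,0,0,1],
    [0,0,0,0,0,40,1],
    [0,0,0,0,0,50,1],
    [0,0,0,0,0,0,1],
  ],
)

```text
clock: 15.7
eef_pos: [612.0, -285.9, 100.1]
eef_rot: [-3.139, 0.01, 2.993]
wrist_force: [0.9, 0.9, -0.8]
finger_gap: 49.6
finger_force: 25.0
```

Call:
servo_tool(
  rows=[
    [0,0,1.4,-14.9,35.4,0,1],
    [0,0,1.4,-14.9,35.4,0,1],
    [0,0,1.4,-14.9,35.4,0,1],
    [0,0,1.4,-14.9,35.4,0,1],
    [0,0,1.4,-14.9,35.4,0,1],
    [0,0,1.4,-14.9,35.4,0,1],
    [0,0,1.4,-14.9,35.4,0,1],
    [0,0,1.2,-14.9,35.5,0,1],
    [0,0,0,0,0,0,1],
    [0,0,0,0,0,0,1],
  ],
)

```text
clock: 16.95
eef_pos: [491.2, -2.0, 95.0]
eef_rot: [-3.141, 0.003, -3.098]
wrist_force: [-0.1, 0.3, -1.0]
finger_gap: 49.8
finger_force: 25.0
```

```bash
python3 - <<'E'
from h import *
s=manip.read_state();print(s['eef_pos'],rotto(182.5,s),s['finger_gap'],s['joints'][5])
im,C=snap("wrist","w9")
E
```

```text
[491.21258884  -1.98922503  95.00226403] [ 0.03  0.18 -0.01] 49.7541547922222 -1.6929161893087308
```

```bash
cat >> h.py <<'E'
def edge(name,ztop,st):
    # near edge (small x) of held blank: strongest row gradients in centre columns
    g=cv2.cvtColor(cv2.imread(f"pics/{name}.png"),cv2.COLOR_BGR2GRAY).astype(float); out=[]
    C=cam("wrist",st)
    for cols in ((228,244),(262,278)):
        p=g[:,cols[0]:cols[1]].mean(1); d=np.gradient(p); k=130+np.argsort(-abs(d[130:200]))[:4]
        out.append([(int(i),int(d[i]),plane(C,[(np.mean(cols),i)],ztop)[0,:2].round(1).tolist()) for i in sorted(k)])
    return out
E
python3 - <<'E'
from h import *
s=manip.read_state(); print(*edge("w9",s['eef_pos'][2]+10.6,s),sep="\n")
print(*edge("w6",92.9+10.6,dict(eef_pos=np.array([490.9,-2.1,92.9]),eef_rot=np.array([3.141,-.001,-3.099]))),sep="\n")
a=cv2.imread("pics/w9.png")[110:310,150:370];cv2.imwrite("pics/w9c.png",cv2.resize(a,(440,400)))
E
```

```text
[(159, 38, [437.3, -16.5]), (169, -39, [443.7, -16.3]), (173, 33, [446.3, -16.3]), (174, 30, [446.9, -16.2])]
[(159, 38, [436.3, 5.0]), (160, 32, [437.0, 5.0]), (169, -40, [442.7, 5.4]), (173, 34, [445.3, 5.5])]
[(157, 37, [435.7, -16.3]), (158, 37, [436.3, -16.3]), (171, -50, [444.6, -16.1]), (172, -43, [445.3, -16.1])]
[(157, 38, [434.7, 5.1]), (158, 38, [435.4, 5.2]), (171, -52, [443.7, 5.7]), (172, -45, [444.4, 5.7])]
```

View pics/w9c.png

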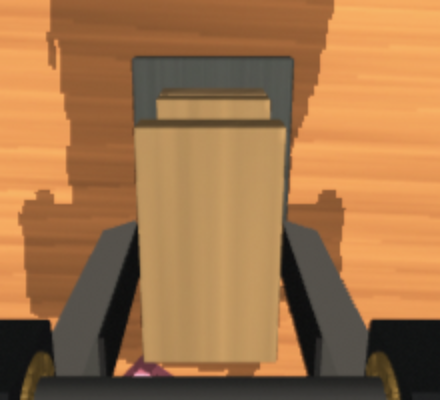

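The held blank is square in the fingers. The first blank's edge shows behind it at row ~96 of the crop, aligned with the stand.

Call:
servo_tool(
  rows=[
    [0,0,0,0,1.5,-30,1],
    [0,0,0,0,0,-12,1],
    [0,0,0,0,0,-6,1],
    [0,0,0,0,0,-0.8,1],
    [0,0,0,0,0,0,1],
  ],
)

```text
clock: 17.62
eef_pos: [491.5, -0.6, 47.2]
eef_rot: [-3.141, 0.004, -3.098]
wrist_force: [-2.5, -0.9, 5.5]
finger_gap: 49.7
finger_force: 25.0
```

Call:
servo_tool(
  rows=[
    [0,0,0,0,0,0,0.3],
    [0,0,0,0,0,0,0.3],
    [0,0,0,0,0,0,0.2],
    [0,0,0,0,0,50,0],
    [0,0,0,0,0,60,0],
    [0,0,0,0,0,0,0],
    [0,0,0,0,0,0,0],
  ],
)

```text
clock: 18.5
eef_pos: [490.7, -0.1, 155.7]
eef_rot: [-3.141, 0.002, -3.098]
wrist_force: [0.1, 0.1, -0.6]
finger_gap: 94.1
finger_force: 0.0
```

```bash
python3 - <<'E'
from h import *
meas("w10",56)
E
```

```text
tcp [ 4.907e+02 -1.000e-01  1.557e+02] rot180 [ 0.02  0.14 -2.51] F [ 0.1  0.1 -0.6] gap 94.1 best [490.3  -0.5  90.1  50.5   2.6   2.4] 0.5942855823047891 [231 151] [278 231]
```

Call:
servo_tool(
  rows=[
    [0,0,0,-2,-36.4,-0.7,0],
    [0,0,0,-2,-36.4,-0.7,0],
    [0,0,0,-2,-36.4,-0.7,0],
    [0,0,0,-2,-36.4,-0.7,0],
    [0,0,0,-2,-36.4,-0.7,0],
    [0,0,0,-2,-36.4,-0.7,0],
    [0,0,0,-2,-36.4,-0.7,0],
    [0,0,-1,-2,-36.4,-0.7,0],
    [0,0,0,0,0,0,0],
    [0,0,0,0,0,0,0],
  ],
)

```text
clock: 19.8
eef_pos: [474.8, -290.6, 149.6]
eef_rot: [3.141, 0.002, -3.115]
wrist_force: [0.2, 0.2, 0.6]
finger_gap: 94.0
finger_force: 0.0
```

```bash
python3 - <<'E'
from h import *
meas("w11",14)
E
```

```text
tcp [ 474.8 -290.6  149.6] rot180 [-0.05  0.09 -1.52] F [0.2 0.2 0.6] gap 94.0 best [ 474.6 -312.1   89.9   87.     1.5    7. ] 21.5060944500383 [200 147] [273 219]
```

```bash
python3 - <<'E'
from h import *
s=manip.read_state();C=cam("wrist",s);im=cv2.imread("pics/w11.png")[:,:,::-1].copy()
H=cv2.cvtColor(im,cv2.COLOR_RGB2HSV);print(H[180,195:285:5].tolist())
for k in (3,7,11):
    m=cv2.inRange(H,(18,60,90),(32,200,255));m=cv2.morphologyEx(m,cv2.MORPH_OPEN,np.ones((k,k)))
    for c in cv2.findContours(m,0,1)[0]:
        r=rect(C,c,14)
        if np.hypot(*(r[:2]-s['eef_pos'][:2]))<60: print(k,r,pca(C,c,14))
E
```

```text
[[14, 157, 239], [14, 157, 239], [14, 156, 238], [14, 158, 238], [14, 158, 238], [14, 158, 237], [14, 156, 237], [14, 158, 237], [28, 88, 247], [17, 126, 188], [17, 126, 182], [17, 126, 192], [17, 126, 200], [17, 125, 191], [17, 127, 197], [17, 127, 191], [13, 164, 148], [13, 163, 149]]
3 [ 453.2 -299.9   47.    37.6    1.5] -32.27070795961146
7 [ 450.7 -301.1   42.    35.3    1.5] -32.73601339006723
11 [ 447.6 -302.1   35.8   32.4    1.5] -36.097313607676256
```

```bash
sed -i 's/lo=(15,60,90),hi=(32,200,255)/lo=(16,50,90),hi=(32,142,255)/' h.py; python3 - <<'E'
from h import *
s=manip.read_state();C=cam("wrist",s);im=cv2.imread("pics/w11.png")[:,:,::-1].copy()
for c in wood(im,amin=800):
    r=rect(C,c,14)
    if np.hypot(*(r[:2]-s['eef_pos'][:2]))<160: print(r,pca(C,c,14),c[:,0].min(0),c[:,0].max(0))
E
```

```text
[ 474.5 -293.5   90.    49.6    1.5] 1.8675572401396323 [231 147] [273 219]
[ 442.4 -419.8   90.3   53.5    9.3] 8.847108301533979 [114 113] [174 194]
```

Call:
servo_tool(
  rows=[
    [0,0,0,-0.3,-2.7,-45,0],
    [0,0,0,0,0,-45,0.2],
    [0,0,0,0,0,-40,0.2],
    [0,0,0,0,0,-16.2,0.2],
    [0,0,0,0,0,0,0.2],
    [0,0,0,0,0,0,1],
    [0,0,0,0,0,0,1],
    [0,0,0,0,0,0,1],
    [0,0,0,0,0,40,1],
    [0,0,0,0,0,55,1],
  ],
)

```text
clock: 21.1
eef_pos: [474.2, -293.6, 100.1]
eef_rot: [3.141, 0.001, -3.115]
wrist_force: [0.3, -0.5, 0.0]
finger_gap: 49.7
finger_force: 25.0
```

Call:
servo_tool(
  rows=[
    [0,0,0,2.1,36.6,0,1],
    [0,0,0,2.1,36.6,0,1],
    [0,0,0,2.1,36.6,0,1],
    [0,0,0,2.1,36.6,0,1],
    [0,0,0,2.1,36.6,0,1],
    [0,0,0,2,36.6,0,1],
    [0,0,0,2,36.6,0,1],
    [0,0,1,2,36.6,0,1],
    [0,0,0,0,0,0,1],
    [0,0,0,0,0,0,1],
  ],
)

```text
clock: 22.35
eef_pos: [491.3, -1.6, 99.8]
eef_rot: [-3.141, 0.003, -3.098]
wrist_force: [0.3, 0.7, -0.6]
finger_gap: 49.6
finger_force: 25.0
```

```bash
python3 - <<'E'
from h import *
s=manip.read_state();print(s['eef_pos'],rotto(182.5,s),s['finger_gap'])
im,C=snap("wrist","w12"); print(*edge("w12",s['eef_pos'][2]+10.6,s),sep="\n")
E
```

```text
[491.31391154  -1.61000199  99.79455847] [ 0.03  0.2  -0.01] 49.587089440964334
[(160, 38, [437.9, -15.8]), (168, -34, [443.0, -15.7]), (169, -37, [443.7, -15.7]), (173, 32, [446.3, -15.6])]
[(160, 37, [437.0, 5.7]), (168, -34, [442.1, 6.0]), (169, -37, [442.7, 6.0]), (173, 33, [445.3, 6.2])]
```

Call:
servo_tool(
  rows=[
    [0,-0.1,0,0,1.2,-22,1],
    [0,0,0,0,0,-11,1],
    [0,0,0,0,0,-5.5,1],
    [0,0,0,0,0,-0.8,1],
    [0,0,0,0,0,0,1],
  ],
)

```text
clock: 23.02
eef_pos: [491.5, -0.5, 60.8]
eef_rot: [-3.141, 0.005, -3.098]
wrist_force: [-2.3, -1.8, 4.7]
finger_gap: 49.5
finger_force: 25.0
```

Call:
servo_tool(
  rows=[
    [0,0,0,0,0,0,0.3],
    [0,0,0,0,0,0,0.3],
    [0,0,0,0,0,0,0.2],
    [0,0,0,0,0,50,0],
    [0,0,0,0,0,60,0],
    [0,0,0,0,0,0,0],
    [0,0,0,0,0,0,0],
  ],
)

```text
clock: 23.9
eef_pos: [491.0, 0.0, 169.6]
eef_rot: [-3.141, 0.004, -3.098]
wrist_force: [-1.0, -0.1, -0.7]
finger_gap: 93.8
finger_force: 0.0
```

```bash
python3 - <<'E'
from h import *
meas("w13",70)
E
```

```text
tcp [491.    0.  169.6] rot180 [ 0.02  0.24 -2.51] F [-1.  -0.1 -0.7] gap 93.8 best [ 4.901e+02 -4.000e-01  8.890e+01  5.060e+01  2.500e+00  2.400e+00] 0.9444744526820239 [231 151] [278 230]
```

Call:
servo_tool(
  rows=[
    [0,0.2,-0.5,7.7,-36.8,-1.8,0],
    [0,0,-0.5,7.7,-36.8,-1.8,0],
    [0,0,-0.5,7.7,-36.8,-1.8,0],
    [0,0,-0.5,7.7,-36.8,-1.8,0],
    [0,0,-0.5,7.7,-36.8,-1.8,0],
    [0,0,-0.5,7.7,-36.8,-1.8,0],
    [0,0,-0.5,7.7,-36.8,-1.8,0],
    [0,0,-0.5,7.7,-36.8,-1.8,0],
    [0,0,-0.5,7.7,-36.8,-1.8,0],
    [0,0,-0.5,7.7,-36.8,-1.8,0],
    [0,0,-0.8,7.7,-36.8,-1.8,0],
    [0,0,0,0,0,0,0],
    [0,0,0,0,0,0,0],
  ],
)

```text
clock: 25.58
eef_pos: [575.7, -404.1, 148.9]
eef_rot: [3.141, -0.0, 3.085]
wrist_force: [0.6, -0.6, -0.9]
finger_gap: 94.0
finger_force: 0.0
```

```bash
python3 - <<'E'
from h import *
meas("w14",14,True)
E
```

```text
[ 574.3 -406.7   90.1   49.3   -4.2   -3.8]
[ 442.5 -421.2   90.2   50.     9.1    9.1]
tcp [ 575.7 -404.1  148.9] rot180 [-0.06 -0.02  3.27] F [ 0.6 -0.6 -0.9] gap 94.0 best [ 574.3 -406.7   90.1   49.3   -4.2   -3.8] 2.9695740507738457 [232 147] [273 219]
```

Call:
servo_tool(
  rows=[
    [0,0,-0.7,-1.4,-2.6,-45,0],
    [0,0,0,0,0,-45,0.2],
    [0,0,0,0,0,-40,0.2],
    [0,0,0,0,0,-15.5,0.2],
    [0,0,0,0,0,0,0.2],
    [0,0,0,0,0,0,1],
    [0,0,0,0,0,0,1],
    [0,0,0,0,0,0,1],
    [0,0,0,0,0,40,1],
    [0,0,0,0,0,45,1],
    [0,0,0,0,0,25,1],
  ],
)

```text
clock: 27.0
eef_pos: [575.1, -407.9, 118.1]
eef_rot: [-3.139, 0.004, 3.072]
wrist_force: [0.7, -0.4, -0.8]
finger_gap: 49.7
finger_force: 25.0
```

Call:
servo_tool(
  rows=[
    [0,0,0.6,-7.5,37.1,0,1],
    [0,0,0.6,-7.5,37.1,0,1],
    [0,0,0.6,-7.5,37.1,0,1],
    [0,0,0.6,-7.5,37.1,0,1],
    [0,0,0.6,-7.5,37.1,0,1],
    [0,0,0.6,-7.5,37.1,0,1],
    [0,0,0.6,-7.5,37.1,0,1],
    [0,0,0.6,-7.5,37.1,0,1],
    [0,0,0.6,-7.5,37.1,0,1],
    [0,0,0.6,-7.5,37.1,0,1],
    [0,0,0.5,-8,36.7,0,1],
    [0,0,0,0,0,0,1],
    [0,0,0,0,0,0,1],
  ],
)

```text
clock: 28.62
eef_pos: [491.8, -0.1, 115.3]
eef_rot: [-3.141, 0.002, -3.098]
wrist_force: [0.5, 0.1, -0.8]
finger_gap: 49.6
finger_force: 25.0
```

```bash
python3 - <<'E'
from h import *
s=manip.read_state();print(s['eef_pos'],rotto(182.5,s),s['finger_gap'])
im,C=snap("wrist","w15"); print(*edge("w15",s['eef_pos'][2]+10.2,s),sep="\n")
E
```

```text
[ 4.91838528e+02 -9.77100826e-02  1.15327520e+02] [ 0.03  0.12 -0.02] 49.61887963003623
[(159, 35, [437.9, -14.4]), (169, -42, [444.3, -14.2]), (170, -35, [445.0, -14.2]), (174, 34, [447.6, -14.1])]
[(159, 35, [436.9, 7.2]), (169, -42, [443.4, 7.6]), (170, -36, [444.0, 7.6]), (174, 34, [446.6, 7.8])]
```

Call:
servo_tool(
  rows=[
    [0,0,0,-0.3,-0.4,-22,1],
    [0,0,0,0,0,-11,1],
    [0,0,0,0,0,-6.5,1],
    [0,0,0,0,0,-1,1],
    [0,0,0,0,0,0,1],
  ],
)

```text
clock: 29.3
eef_pos: [491.5, -0.6, 75.1]
eef_rot: [-3.141, 0.002, -3.098]
wrist_force: [-3.6, -1.0, 5.0]
finger_gap: 49.6
finger_force: 25.0
```

Call:
servo_tool(
  rows=[
    [0,0,0,0,0,0,0.3],
    [0,0,0,0,0,0,0.3],
    [0,0,0,0,0,0,0.2],
    [0,0,0,0,0,50,0],
    [0,0,0,0,0,50,0],
    [0,0,0,0,0,0,0],
    [0,0,0,0,0,0,0],
  ],
)

```text
clock: 30.18
eef_pos: [491.0, -0.1, 173.7]
eef_rot: [-3.141, 0.001, -3.098]
wrist_force: [0.3, 0.8, -0.5]
finger_gap: 93.9
finger_force: 0.0
```

```bash
python3 - <<'E'
from h import *
meas("w16",84)
E
```

```text
tcp [ 4.910e+02 -1.000e-01  1.737e+02] rot180 [ 0.02  0.04 -2.51] F [ 0.3  0.8 -0.5] gap 93.9 best [489.8  -0.5  91.6  50.6   2.5   2.1] 1.2199224548349454 [230 151] [279 235]
```

Call:
servo_tool(
  rows=[
    [0,0,0.5,-4,-35,-2,0],
    [0,0,0.5,-4,-35,-2,0],
    [0,0,0.5,-4,-35,-2,0],
    [0,0,0.5,-4,-35,-2,0],
    [0,0,0.5,-4,-35,-2,0],
    [0,0,0.5,-4,-35,-2,0],
    [0,0,0.5,-4,-35,-2,0],
    [0,0,0.5,-4,-35,-2,0],
    [0,0,0.5,-4,-35,-2,0],
    [0,0,0.5,-4,-35,-2,0],
    [0,0,0.5,-4,-35,-2,0],
    [0,0,0.5,-4,-35,-2,0],
    [0,0,0,0,0,0,0],
    [0,0,0,0,0,0,0],
  ],
)

```text
clock: 31.98
eef_pos: [443.1, -419.4, 149.3]
eef_rot: [3.14, 0.0, -2.993]
wrist_force: [-0.2, 0.0, -1.1]
finger_gap: 94.1
finger_force: 0.0
```

```bash
python3 - <<'E'
from h import *
meas("w17",14,True);print(manip.read_state()['joints'])
E
```

```text
[ 441.7 -421.5   88.4   50.2    8.4    9.5]
tcp [ 443.1 -419.4  149.3] rot180 [-0.08  0.01 -8.5 ] F [-0.2  0.  -1.1] gap 94.1 best [ 441.7 -421.5   88.4   50.2    8.4    9.5] 2.485871676458714 [232 147] [274 218]
[-8.17975879e-01  4.80514189e-01  1.40401662e+00  1.08821275e-03
  1.25731477e+00 -2.53812775e+00]
```

Call:
servo_tool(
  rows=[
    [0,0,-0.8,-1,-1.9,-45,0],
    [0,0,0,0,0,-45,0.2],
    [0,0,0,0,0,-40,0.2],
    [0,0,0,0,0,-15.9,0.2],
    [0,0,0,0,0,0,0.2],
    [0,0,0,0,0,0,1],
    [0,0,0,0,0,0,1],
    [0,0,0,0,0,0,1],
    [0,0,0,0,0,40,1],
    [0,0,0,0,0,45,1],
    [0,0,0,0,0,40,1],
  ],
)

```text
clock: 33.4
eef_pos: [442.3, -422.1, 131.6]
eef_rot: [-3.14, 0.002, -3.007]
wrist_force: [0.1, -1.5, -0.3]
finger_gap: 49.7
finger_force: 24.9
```

Call:
servo_tool(
  rows=[
    [0,0,-0.4,4.1,35.2,0,1],
    [0,0,-0.4,4.1,35.2,0,1],
    [0,0,-0.4,4.1,35.2,0,1],
    [0,0,-0.4,4.1,35.2,0,1],
    [0,0,-0.4,4.1,35.2,0,1],
    [0,0,-0.4,4.1,35.2,0,1],
    [0,0,-0.4,4.1,35.2,0,1],
    [0,0,-0.4,4.1,35.2,0,1],
    [0,0,-0.4,4.1,35.2,0,1],
    [0,0,-0.4,4.1,35.2,0,1],
    [0,0,-0.6,4.1,35.2,0,1],
    [0,0,-0.6,4.1,35.2,0,1],
    [0,0,0,0,0,0,1],
    [0,0,0,0,0,0,1],
  ],
)

```text
clock: 35.15
eef_pos: [491.5, -0.0, 129.8]
eef_rot: [-3.141, 0.002, -3.097]
wrist_force: [-0.3, -0.1, 0.1]
finger_gap: 49.4
finger_force: 24.9
```

```bash
python3 - <<'E'
from h import *
s=manip.read_state();print(s['eef_pos'],rotto(182.5,s),s['finger_gap'])
im,C=snap("wrist","w18"); print(*edge("w18",s['eef_pos'][2]+10.2,s),sep="\n")
E
```

```text
[ 4.91468942e+02 -1.22787064e-03  1.29783257e+02] [ 0.03  0.1  -0.03] 49.39702613199236
[(156, 26, [435.6, -14.3]), (160, 37, [438.2, -14.3]), (170, -37, [444.6, -14.1]), (174, 32, [447.2, -14.0])]
[(160, 37, [437.2, 7.3]), (169, -40, [443.0, 7.6]), (173, 34, [445.6, 7.8]), (174, 31, [446.3, 7.8])]
```

Call:
servo_tool(
  rows=[
    [0,0,0,0.2,-0.4,-22,1],
    [0,0,0,0,0,-11,1],
    [0,0,0,0,0,-7,1],
    [0,0,0,0,0,-1,1],
    [0,0,0,0,0,0,1],
  ],
)

```text
clock: 35.83
eef_pos: [491.9, -0.3, 88.9]
eef_rot: [-3.141, 0.002, -3.098]
wrist_force: [-0.5, -1.0, 2.0]
finger_gap: 49.8
finger_force: 25.0
```

Call:
servo_tool(
  rows=[
    [0,0,0,0,0,0,0.3],
    [0,0,0,0,0,0,0.3],
    [0,0,0,0,0,0,0.2],
    [0,0,0,0,0,50,0],
    [0,0,0,0,0,50,0],
    [0,0,0,0,0,0,0],
    [0,0,0,0,0,0,0],
  ],
)

```text
clock: 36.7
eef_pos: [491.3, -0.0, 187.8]
eef_rot: [-3.141, 0.001, -3.098]
wrist_force: [-0.4, -0.6, -1.1]
finger_gap: 93.8
finger_force: 0.0
```

```bash
python3 - <<'E'
from h import *
meas("w19",98)
E
```

```text
tcp [491.3  -0.  187.8] rot180 [ 0.02  0.03 -2.51] F [-0.4 -0.6 -1.1] gap 93.8 best [489.2  -0.5  93.9  50.5   3.    4.1] 2.1840380365565024 [229 149] [279 235]
```

Call:
servo_tool(
  rows=[
    [0,0,-1.2,-1.4,37.5,14,0],
    [0,0,-1.2,-1.4,37.5,14,0],
    [0,0,-1.2,-1.4,37.5,14,0],
    [0,0,-1.2,-1.4,37.5,14,0],
    [0,0,-1.2,-1.4,37.5,14,0],
    [0,0,-1.2,-1.4,37.5,14,0],
    [0,0,-1.2,-1.4,37.5,14,0],
    [0,0,-0.9,-1.4,37.5,14,0],
    [0,0,0,0,0,0,0],
    [0,0,0,0,0,0,0],
  ],
)

```text
clock: 38.0
eef_pos: [480.3, 299.4, 299.1]
eef_rot: [-3.14, -0.0, 3.023]
wrist_force: [0.8, 0.2, -0.2]
finger_gap: 94.3
finger_force: 0.0
```

```bash
python3 - <<'E'
from h import *
print(manip.read_state()['eef_pos'],manip.read_state()['eef_rot'])
a,_=snap("wrist","w20"); b,_=snap("scene","s20"); t,_=snap("top","t20")
w=a[90:310,100:420]; s=cv2.resize(b[130:230,190:335],(480,331))
o=np.zeros((560,800,3),np.uint8); o[:220,:320]=w; o[225:556,:480]=s; tt=cv2.resize(t[150:290,200:300],(300,420));o[100:520,490:790]=tt
cv2.imwrite("pics/c20.png",o[:,:,::-1])
E
```

```text
[480.3450777 299.4404088 299.0983809] [-3.13959523e+00 -4.55793390e-04  3.02336127e+00]
```

View pics/c20.png

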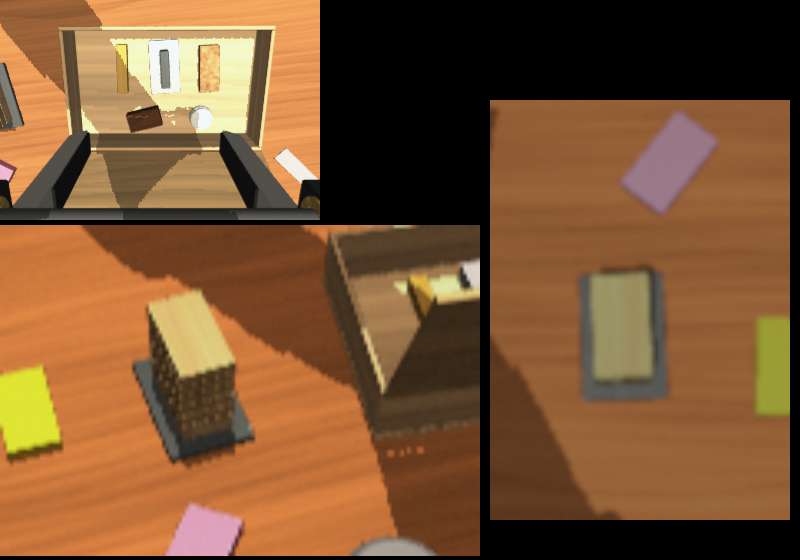

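The composite shows the pile straight in both the scene and top views. In the wrist image the weight's slab spans (249..281,130..185) and its fin (260..270,140..178), with the brass bar to the left and the cork to the right.

```bash
cat >> h.py <<'E'
def weight(name,st,off,box=None):
    im=cv2.imread(f"pics/{name}.png")[:,:,::-1].copy(); C=cam("wrist",st); H=cv2.cvtColor(im,cv2.COLOR_RGB2HSV)
    m=cv2.inRange(H,(0,0,90),(180,45,255)); 
    if box: k=np.zeros_like(m); k[box[1]:box[3],box[0]:box[2]]=1; m*=k
    for c in cv2.findContours(m,0,1)[0]:
        if cv2.contourArea(c)>600:
            h=cv2.convexHull(c); print("blob",c[:,0].min(0),c[:,0].max(0),"slab",rect(C,h,20+off),pca(C,h,20+off))
    return H,C
E
python3 - <<'E'
from h import *
s=manip.read_state(); H,C=weight("w20",s,6,(240,120,292,195))
print(H[160,245:290:2].tolist())
f=plane(C,[(260,140),(270.5,140),(270.5,178.5),(260,178.5)],56);print(f.round(1),f.mean(0))
E
```

```text
blob [248 129] [291 183] slab [469.1 327.2  90.8  70.9  -3.6] -13.918213730816888
[[32, 52, 248], [32, 52, 248], [24, 89, 227], [68, 4, 248], [54, 5, 248], [68, 4, 248], [68, 4, 248], [68, 4, 248], [33, 19, 118], [35, 20, 140], [38, 22, 138], [39, 18, 140], [53, 12, 164], [54, 5, 248], [68, 4, 248], [68, 4, 248], [60, 4, 248], [32, 44, 218], [32, 51, 248], [32, 52, 248], [32, 52, 248], [32, 52, 248], [32, 52, 248]]
[[437.4 312.5  56. ]
 [439.4 328.7  56. ]
 [500.4 322.4  56. ]
 [498.3 305.5  56. ]] [468.87051046 317.27280421  56.        ]
```

Call:
servo_tool(
  rows=[
    [0,0,0,-2.9,4.5,-38,0],
    [0,0,0,-2.9,4.5,-38,0],
    [0,0,0,-2.9,4.5,-37,0],
    [0,0,0,-2.9,4.5,-37,0],
    [0,0,0,0,0,0,0],
    [0,0,0,0,0,0,0],
  ],
)

```text
clock: 38.9
eef_pos: [469.6, 317.8, 152.2]
eef_rot: [3.141, 0.003, 3.023]
wrist_force: [-0.1, 0.7, -0.1]
finger_gap: 93.8
finger_force: 0.0
```

```bash
sed -i 's/(0,0,90),(180,45,255)/(0,0,90),(180,32,255)/' h.py; python3 - <<'E'
from h import *
s=manip.read_state();print(s['eef_pos'],rotto(173.2,s)); snap("wrist","w21"); H,C=weight("w21",s,6)
a=cv2.imread("pics/w21.png")[100:290,160:360];cv2.imwrite("pics/w21c.png",cv2.resize(a,(600,570),interpolation=cv2.INTER_CUBIC))
E
```

```text
[469.61039385 317.8444282  152.21156284] [-0.01  0.17  0.01]
blob [327 307] [418 326] slab [671.9 456.8 127.7  31.4  83.1] 80.25117967702823
blob [290 237] [322 270] slab [564.6 372.2  48.5  38.6   9.5] 12.533403625258899
blob [  0 179] [ 58 264] slab [484.2  37.  111.2  36.5   2.6] 7.385421097925814
blob [194 155] [240 228] slab [471.9 273.3  90.   50.1  -4.6] -4.83730369245103
```

View pics/w21c.png

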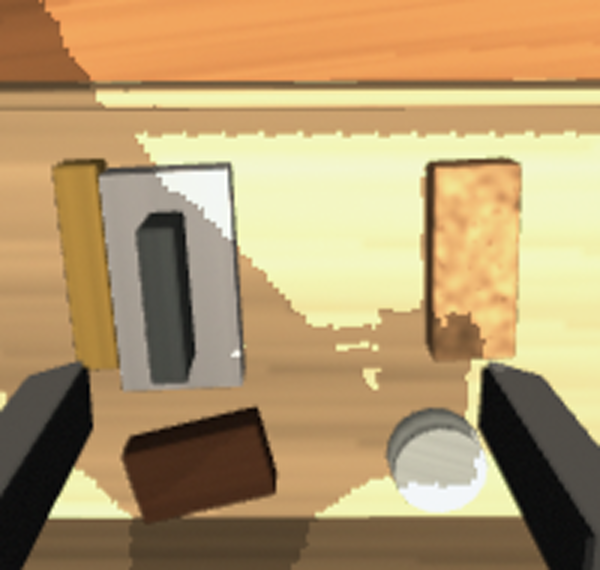

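The close view shows the weight was knocked about 44 mm to -y, against the brass bar, while the arm was away. Its slab now spans about (194..240,155..228), which gives a centre of (471.9, 273.3) and a yaw of about -4.8°. I'll re-centre over it.

Call:
servo_tool(
  rows=[
    [0,0.2,1,1.2,-22.2,0,0],
    [0,0,1,1.1,-22.3,0,0],
    [0,0,0,0,0,0,0],
    [0,0,0,0,0,0,0],
  ],
)

```text
clock: 39.45
eef_pos: [471.6, 273.9, 151.6]
eef_rot: [3.141, -0.001, 3.057]
wrist_force: [0.6, 0.1, -0.1]
finger_gap: 93.9
finger_force: 0.0
```

```bash
python3 - <<'E'
from h import *
s=manip.read_state();print(s['eef_pos'],rotto(175.2,s)); snap("wrist","w22"); H,C=weight("w22",s,6,(150,100,350,260))
m=cv2.inRange(cv2.cvtColor(cv2.imread("pics/w22.png"),cv2.COLOR_BGR2GRAY),0,95);m[:140]=0;m[240:]=0;m[:,:225]=0;m[:,290:]=0
for c in cv2.findContours(m,0,1)[0]:
    if cv2.contourArea(c)>200: print("fin",c[:,0].min(0),c[:,0].max(0),rect(C,c,56),pca(C,c,56))
E
```

```text
[471.58864123 273.93151656 151.56868102] [-0.01 -0.04  0.02]
blob [232 150] [274 223] slab [472.2 272.6  89.6  48.4  -3.8] -3.443540612457582
fin [248 189] [260 221] [483.7 272.4  36.5  13.2  -5.2] 3.6395178812152267
```

Call:
servo_tool(
  rows=[
    [0,0,0,0.5,-0.9,-45,0.4],
    [0,0,0,0,0,-45,0.4],
    [0,0,0,0,0,-22,0.4],
    [0,0,0,0,0,-9,0.4],
    [0,0,0,0,0,0,0.4],
    [0,0,0,0,0,0,1],
    [0,0,0,0,0,0,1],
    [0,0,0,0,0,0,1],
    [0,0,0,0,0,0,1],
    [0,0,0,0,0,0,1],
    [0,0,0,0,0,0,1],
  ],
  grip_force=55,
)

```text
clock: 40.88
eef_pos: [471.7, 272.6, 29.7]
eef_rot: [-3.141, -0.002, 3.058]
wrist_force: [1.3, -0.3, 0.9]
finger_gap: 13.3
finger_force: 55.0
```

Call:
servo_tool(
  rows=[
    [0,0,0,0,0,15,1],
    [0,0,0,0,0,30,1],
    [0,0,0,0,0,35,1],
    [0,0,0,0,0,35,1],
    [0,0,0,0,0,35,1],
    [0,0,0,0,0,5,1],
    [0,0,0,0,0,0,1],
  ],
)

```text
clock: 41.75
eef_pos: [471.2, 272.3, 183.5]
eef_rot: [-3.14, -0.003, 3.058]
wrist_force: [-0.5, 0.3, -10.3]
finger_gap: 13.8
finger_force: 55.0
```

Call:
servo_tool(
  rows=[
    [0,0,0.8,2.1,-30.3,0,1],
    [0,0,0.8,2.1,-30.3,0,1],
    [0,0,0.8,2.1,-30.3,0,1],
    [0,0,0.8,2.1,-30.3,0,1],
    [0,0,0.8,2.1,-30.3,0,1],
    [0,0,0.8,2.1,-30.3,0,1],
    [0,0,0.8,2.1,-30.3,0,1],
    [0,0,0.8,2.1,-30.3,0,1],
    [0,0,0.8,2.1,-30.6,0,1],
    [0,0,0,0,0,0,1],
    [0,0,0,0,0,0,1],
  ],
)

```text
clock: 43.12
eef_pos: [490.0, -0.2, 183.4]
eef_rot: [-3.141, -0.004, -3.1]
wrist_force: [-0.2, 0.1, -7.7]
finger_gap: 13.8
finger_force: 55.0
```

```bash
python3 - <<'E'
from h import *
s=manip.read_state();print(s['eef_pos'],rotto(182.5,s),s['finger_gap'],s['wrist_force']); snap("wrist","w23")
z=s['eef_pos'][2]-23.7; H,C=weight("w23",s,z,(150,100,350,260))
a=cv2.imread("pics/w23.png")[60:320,100:400];cv2.imwrite("pics/w23c.png",cv2.resize(a,(600,520)))
E
```

```text
[ 4.90029929e+02 -1.89822056e-01  1.83413976e+02] [ 0.03 -0.24  0.11] 13.820832659544353 [-0.2110722   0.07992034 -7.70776502]
blob [220 173] [289 245] slab [475.1  -1.   55.2  49.1   2.4] 5.7571306120894405
```

View pics/w23c.png

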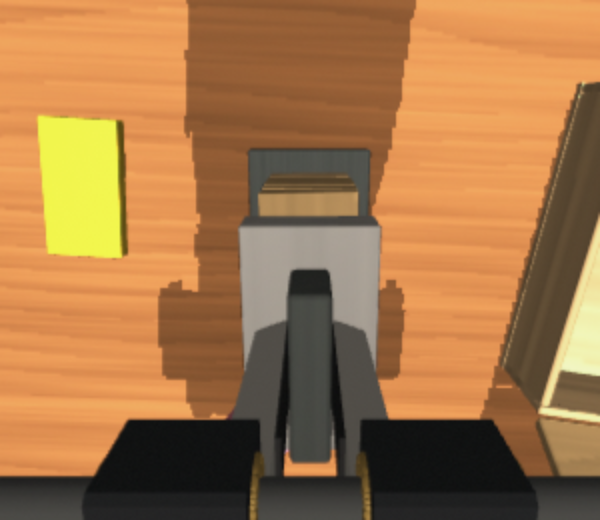

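The crop shows the weight held level and square, its front edge at full-image row ~173. The pile's top blank edge is just behind it at row ~155. I'll compare the two edges.

```bash
python3 - <<'E'
from h import *
s=manip.read_state();C=cam("wrist",s);g=cv2.cvtColor(cv2.imread("pics/w23.png"),cv2.COLOR_BGR2GRAY).astype(float)
for cols in((235,245),(262,272)):
    p=g[:,cols[0]:cols[1]].mean(1);print([(i,int(p[i])) for i in range(138,178)])
    for r,z in((154.5,98),(171,s['eef_pos'][2]-3.7)): print(r,plane(C,[(np.mean(cols),r)],z)[0].round(1))
E
```

```text
[(138, 80), (139, 80), (140, 80), (141, 80), (142, 80), (143, 80), (144, 80), (145, 79), (146, 76), (147, 77), (148, 86), (149, 65), (150, 64), (151, 71), (152, 96), (153, 82), (154, 117), (155, 65), (156, 88), (157, 142), (158, 145), (159, 145), (160, 145), (161, 145), (162, 145), (163, 145), (164, 145), (165, 145), (166, 145), (167, 136), (168, 84), (169, 68), (170, 68), (171, 68), (172, 82), (173, 129), (174, 161), (175, 164), (176, 164), (177, 163)]
154.5 [446.5 -16.3  98. ]
171 [446.7 -12.  180. ]
[(138, 80), (139, 80), (140, 80), (141, 80), (142, 80), (143, 80), (144, 80), (145, 79), (146, 76), (147, 79), (148, 92), (149, 65), (150, 64), (151, 70), (152, 95), (153, 73), (154, 91), (155, 81), (156, 128), (157, 148), (158, 146), (159, 146), (160, 146), (161, 147), (162, 147), (163, 147), (164, 147), (165, 147), (166, 147), (167, 137), (168, 78), (169, 66), (170, 66), (171, 66), (172, 82), (173, 132), (174, 161), (175, 162), (176, 162), (177, 162)]
154.5 [445.4  10.4  98. ]
171 [445.9   6.8 180. ]
```

Call:
servo_tool(
  rows=[
    [0,-0.2,0.1,-0.2,-0.3,-30,1],
    [0,0,0,0,0,-18,1],
    [0,0,0,0,0,-8,1],
    [0,0,0,0,0,-3,1],
    [0,0,0,0,0,-1.5,1],
    [0,0,0,0,0,0,1],
    [0,0,0,0,0,0,1],
  ],
)

```text
clock: 44.05
eef_pos: [490.6, -0.8, 124.5]
eef_rot: [-3.141, 0.002, -3.098]
wrist_force: [-0.7, 0.3, -8.9]
finger_gap: 13.6
finger_force: 55.0
```

Not in contact yet, so I'll lower slowly.

Call:
servo_tool(
  rows=[
    [0,0,0,0,0,-1,1],
    [0,0,0,0,0,-1,1],
    [0,0,0,0,0,0,1],
    [0,0,0,0,0,0,1],
  ],
)

```text
clock: 44.55
eef_pos: [490.4, -0.8, 122.1]
eef_rot: [-3.141, 0.001, -3.098]
wrist_force: [0.5, -0.3, -9.0]
finger_gap: 13.6
finger_force: 55.0
```

Call:
servo_tool(
  rows=[
    [0,0,0,0,0,-0.8,1],
    [0,0,0,0,0,-0.6,1],
    [0,0,0,0,0,0,1],
    [0,0,0,0,0,0,1],
  ],
)

```text
clock: 45.05
eef_pos: [490.7, -0.8, 121.7]
eef_rot: [-3.14, 0.002, -3.098]
wrist_force: [-4.2, -0.5, 5.4]
finger_gap: 13.4
finger_force: 55.0
```

Contact. I'll release gently and retreat up.

Call:
servo_tool(
  rows=[
    [0,0,0,0,0,0,0.7],
    [0,0,0,0,0,0,0.5],
    [0,0,0,0,0,0,0.4],
    [0,0,0,0,0,0,0.4],
    [0,0,0,0,0,40,0.3],
    [0,0,0,0,0,50,0],
    [0,0,0,0,0,20,0],
    [0,0,0,-30,0,20,0],
    [0,0,0,-30,0,20,0],
    [0,0,0,0,0,0,0],
    [0,0,0,0,0,0,0],
  ],
)

```text
clock: 46.42
eef_pos: [430.7, -0.8, 270.3]
eef_rot: [-3.141, 0.001, -3.098]
wrist_force: [0.9, -0.0, -1.2]
finger_gap: 94.1
finger_force: 0.0
```

```bash
python3 - <<'E'
from h import *
s=manip.read_state();print(s['eef_pos'],s['wrist_force']);a,_=snap("wrist","w24"); H,C=weight("w24",s,98,(150,60,350,300)); b,_=snap("scene","s24"); t,_=snap("top","t24")
o=np.zeros((600,800,3),np.uint8); o[:300,:400]=cv2.resize(a[80:290,130:410],(400,300)); o[:300,400:]=cv2.resize(b[110:260,190:390],(400,300)); o[300:600,:400]=t[80:380,0:400]; o[300:600,400:]=b[60:360,112:512]
cv2.imwrite("pics/c24.png",o[:,:,::-1])
E
```

```text
[430.74322684  -0.77345892 270.27710004] [ 0.89262154 -0.00861145 -1.21623232]
blob [231 194] [272 255] slab [491.   -2.2  87.8  53.9   2.5] 4.327498730935446
```

View pics/c24.png

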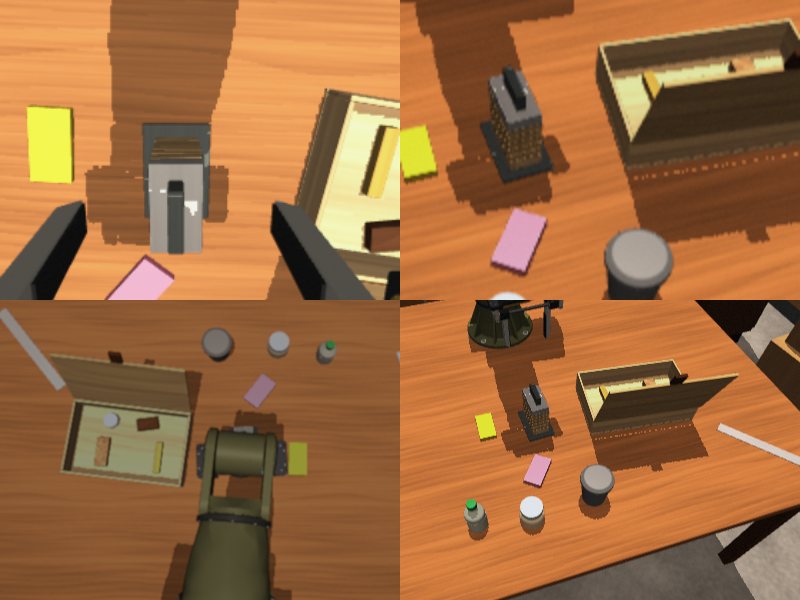

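The composite shows the weight squarely on a straight pile of five blanks, handle up. The lid is open, and the cup, jar and glue bottle are upright. All the blanks have been used, so I'm handing in.

```bash
python3 -c "
from cell import manip
print(manip.sign_off())"
```

```text
the job is handed in; nothing more can be done
None
```

The job is done and handed in at about 46 s: the lid leans open on its stop, all five blanks are stacked squarely on the stand, the weight sits on top handle up, and the cup, glue bottle and jar are still standing.

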